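Snug up the candlestick's coach screw with the reversible ratchet

ROBOT

A 6-joint arm with a two-finger parallel gripper is mounted at the origin on the work surface. World frame = base frame: x ahead of the robot, y to its left, z up, the work surface at z = 0. Lengths are in m, angles in rad, forces in N, time in s.
With the tool pointing down it reaches from about 0.3 to 0.75 m from the base axis. Payload 8.5 kg.
Tool frame: the origin (TCP) lies at the centre of the arm's flange, where the gripper is bolted on; the fingertips stand 173 mm ahead of it and the grasp point (between the pads) lies 155 mm ahead of it; z points along the fingers, y is the line along which they close (so a half turn about z gives the same grasp; the last joint's range is limited). The gripper opens to 85 mm and grips with 20 to 120 N. Pads are 22 mm wide; open, the fingers measure 114 mm over their backs; the gripper's body (76 mm by 85 mm) begins 54 mm behind the grasp point. The pads swing forward as they close: fully open they stand 13 mm farther back than shut.
Start: joints at [-1.328, 0.381, 1.297, -0, 1.464, -0.215], TCP at [0.243, -0.493, 0.405] pointing down, gripper open.
Joint ranges: [-3.11, 3.11], [-0.89, 2.33], [0.22, 2.48], [-1.42, 4.56], [0.17, 2.85], [-2.88, 2.88]. Speed limits (rad/s): [2.39, 2.39, 3.14, 3.14, 3.14, 3.14].

INTERFACE

Orientations are given as a rotation vector (axis times angle).
In Python, from workcell import monitor, vision, ctrl gives the robot as it stands. The module is installed in compiled form; this text tells all that it offers.
- The arm moves only by the tool carry_out, never from a script. Its argument "deltas" is a list of rows, each an object of numbers: "x", "y", "z": the shift along the tool's x, y, z in cm; "rx", "ry", "rz": the turn, a rotation vector about the tool's x, y, z in degrees. A call has 1 to 12 rows; each row shifts and turns the commanded pose from where the row before left it, along the tool's axes as they then stand; what a row does not reach is not made up. A row lasts 1/12 s, in which the tool goes at most 41.7 mm and 7.16 degrees, less where a joint would pass 70% of its speed; a pose out of reach is approached as far as the arm can. A call is refused whole if a number of a shift passes 4.17 or a number of a turn 7.16, either way. A call with a gripper value outside its range is refused whole. "hand" is the finger opening in cm, from 0 to 8.54, set as the call begins (left out, the last holds). The fingers move at their own pace and stop on an object; "newtons" is the grip in N (left out, the last holds). Time passes only in rows, so rows that do not move let the fingers close. It gives the time, the measured TCP pose, the force, the opening and the grip force at its end, in the units of the state.
- monitor.get_state(): the state, without advancing time (a new reading comes with each control period).
- vision.grab_frame(name): name is "scene" or "side" or "wrist"; returns a dict with "img" (400x640x3 uint8, red, green, blue), "z_map" (400x640 float32, m along the optical axis (not along the pixel's ray), 0 where there is no reading), "vfov" (degrees; the focal length in pixels is half the picture's height over the tangent of half this angle, whatever the lens; pixels are square), "cx", "cy" (the principal point, pixels), "extrinsics" (4x4, takes a point from world to camera coordinates); the wrist camera has in their place "mount" (4x4, takes a point from camera to tool coordinates, whose origin is the TCP and whose axes are the flange's). Camera axes: x right, y down, z forward; pixel columns grow to the right and rows downward; lengths in m; the calibration is good to about 2 mm. A picture is of the moment at which its call begins: read the wrist's pose just before it.
- ctrl.job_done(): hands the job in; it is judged then, once.
The state is a dict: "time_s": time; "joint_pos": joint angles; "qd": joint speeds; "joint_efforts": joint torques, N m; "position": TCP position; "eef_rot": TCP orientation; "ft_force": force on the tool from outside, world axes, zero at the start; "moment": the same for the moment, N m; "finger_gap": finger opening in m; "gripper_force": force on a finger pad.
Only numpy, scipy, OpenCV 4.12 (cv2) and the standard library are available. Lean on these libraries where they do the work, as an engineer would, in place of code of your own. Each camera call takes 0.05 s, during which the arm holds its last target. There are 200 camera calls.

TASK

The candlestick's foot bracket is loose: the socket ratchet sits on its coach screw, but the direction lever on its head is set to undo. Flip the lever fully over to tighten, swing the handle well back anticlockwise (half a radian or more) to feel it click round freely without the screw following, then tighten clockwise, in as many strokes as it takes, until the screw is snug at about 1.4 N m (9 N at the middle of the grip), never past 2.4 N m (16 N). Leave the ratchet on the screw, still set to tighten, and the things standing around it undisturbed.

Things in the scene. Friction and masses are not known exactly. Their poses are not given: they have to be found in the camera images.
- head (a point): Centre of the socket ratchet's round steel head (48 mm across, 26 mm thick, top 105 mm above the table), on the upright turning axis of ratchet and screw, 92 mm above the table. The ratchet, 250 mm long, lies level; its socket (29 mm across, 43 to 79 mm above the table) holds it on the screw, so it can only turn about this axis. Own -x points along the handle.
- grip (a point): Middle of the ratchet's round black grip: 25 mm thick, 132 mm long, level, its centre line 92 mm above the table and free underneath; this point is 150 mm from the turning axis. The grip spans 85 to 217 mm from the axis.
- ratchet (a joint): Angle of the ratchet, rad: grows clockwise seen from above (tightening), 0 when the handle points along the stand's own -x. Starts near 0 (within 0.15), swings from -1.2 to 1.2. 18 teeth: up to 0.35 rad of each tightening swing is lost before the pawl bites. Free-wheeling drags by 0.1 N m, with clicks up to 0.3 N m (2 N at the grip); the ratchet stays where it is left.
- lever_tip (a point): Middle of the rounded end (11 mm across) of the direction lever, a dark steel tab lying over the head, 9 mm wide, from 107 to 121 mm above the table (2 mm above the head); this point is 114 mm high. Seen from the handle's end towards the head, it leans 0.32 rad to the left at undo; to reach tighten push the tip to the right, about 21 mm, until it leans as far to the right.
- lever_pivot (a point): The lever's pivot, 30 mm from the turning axis on the handle's side, over the head's neck. From here the lever points away from the handle, over the middle of the head; its tip is 33 mm away, so a sideways push on the tip hardly turns the ratchet.
- lever (a joint): Angle of the direction lever, rad: 0 is fully at undo, 0.64 fully at tighten, against its stop; between about 0.15 and 0.5 the ratchet may slip both ways. The lever is stiff and stays where it is left: pushing it at the tip takes about 3 N.
- screw (a joint): How far the coach screw is drawn down, m: 5 mm a turn clockwise, 0 where its washer just nips the bracket. Starts 0.6 to 1.3 mm short of that (0.8 to 1.6 rad of turning); the reading is noisy by about 0.6 mm, so tightness must be felt. After nipping, 1.1 N m brings it to 0.02 mm, 1.4 N m to 0.04 mm, 2.4 N m to 0.11 mm. Let go, it holds, up to 0.05 mm.
- washer (a point): The coach screw's washer, 32 mm across, under the socket, 37 mm above the table on the turning axis. The screw turns under a steady 0.85 N m or so (6 N at the middle of the grip; about 0.55 N m stay when the pull pauses) until the washer nips the bracket, then the torque climbs by 12 N m per rad of turning.
- stand: The candlestick, fixed: an oak plank 160 x 290 x 32 mm (own x -60 to 100, y -210 to 80 mm) with a turned grey wood pillar (74 mm thick, 282 mm high with its candle, axis at own (10, -140) mm) on a 90 mm square plinth, and a 40 mm wide steel angle bracket from the plinth to under the screw. Origin: on the screw's axis, at table height.
- spare_socket: Bystander: a spare steel socket, 24 mm across, 34 mm tall, standing on the plank. Origin: centre of its underside.
- candle_stub: Bystander: a white candle, 48 mm across, 42 mm tall, on the plank. Origin: centre of its underside.
- matchbox: Bystander: a matchbox 36 x 53 x 15 mm on the plank. Origin: centre of its underside.
- tumbler: Bystander: a glass tumbler, 78 mm across, 92 mm tall. Origin: centre of its underside.

How it is judged:
By the outcome, as a careful person would: the job done as asked, in the order asked, and still so for the second after the job is handed in, with the robot touching nothing.
It also fails if it takes over 72 s, if anything falls off the work surface, if the arm or the gripper's body presses on something with over 40 N, if the wrist force passes 120 N, or if a joint passes its speed limit or range.

## Working session

There is one attempt and no reset: what is moved stays moved. The work goes in short steps, Python scripts to look and compute and a tool call to move; the robot and the scene stay as the last step left them, time stands still between calls to the robot, and variables do not carry over. Pictures are saved under pics/ and viewed, at most 10 in all, crops included, and the job is handed in when it is done.

Besides the shell and the picture viewer there is one more tool, called as name([rows], argument=value, ...), one row to a line, values as JSON. carry_out: Moves the arm, as the interface text tells. Its arguments: {"type":"object","properties":{"deltas":{"type":"array"},"hand":{"type":"number"},"newtons":{"type":"number"}},"required":["deltas"]}

```bash
mkdir -p pics
cat > h.py <<'E'
import numpy as np, cv2
from scipy.spatial.transform import Rotation as R
from workcell import monitor, vision, ctrl
def cam(n):
    s=monitor.get_state(); f=vision.grab_frame(n)
    F=200/np.tan(np.radians(f['vfov'])/2)
    if n=='wrist':
        T=np.eye(4);T[:3,:3]=R.from_rotvec(s['eef_rot']).as_matrix();T[:3,3]=s['position']
        W=T@f['mount']
    else: W=np.linalg.inv(f['extrinsics'])
    return f,F,W
def cloud(f,F,W):
    v,u=np.mgrid[:400,:640]; z=f['z_map']
    p=np.stack([(u-f['cx'])/F*z,(v-f['cy'])/F*z,z],-1)
    return p@W[:3,:3].T+W[:3,3]
def ray(f,F,W,u,v,h):
    d=W[:3,:3]@np.array([(u-f['cx'])/F,(v-f['cy'])/F,1]); return W[:3,3]+d*(h-W[2,3])/d[2]
def save(n,f): cv2.imwrite(f'pics/{n}.png',f['img'][:,:,::-1])
E
python3 - <<'E'
from h import *
s=monitor.get_state(); print({k:np.round(v,3) for k,v in s.items()})
ims=[]
for n in ['scene','side','wrist']:
    f,F,W=cam(n); save(n+'0',f); print(n,F,f['cx'],f['cy'],np.round(W,3).tolist())
    np.savez(n+'0.npz',img=f['img'],z=f['z_map'],F=F,W=W,cx=f['cx'],cy=f['cy'])
E
```

```text
{'time_s': np.float64(0.0), 'joint_pos': array([-1.328,  0.381,  1.298, -0.   ,  1.464, -0.215]), 'qd': array([-0.001, -0.002, -0.001, -0.003,  0.   , -0.   ]), 'joint_efforts': array([ 0.0000e+00, -4.4847e+01, -2.3128e+01, -0.0000e+00,  5.0000e-03,
        0.0000e+00]), 'position': array([ 0.243, -0.493,  0.404]), 'eef_rot': array([-3.058, -0.713,  0.   ]), 'ft_force': array([ 0.393, -0.697,  0.063]), 'moment': array([ 0.06 ,  0.005, -0.015]), 'gripper_force': np.float64(0.0), 'finger_gap': np.float64(0.085)}
scene 387.4609918510389 315.53130896688555 197.36230837281568 [[0.722, -0.609, 0.328, 0.363], [-0.692, -0.638, 0.339, -0.129], [0.002, -0.472, -0.882, 0.691], [0.0, 0.0, 0.0, 1.0]]
side 490.75747255572907 305.0130465535228 204.65106331083078 [[-0.992, -0.098, 0.081, 0.539], [-0.127, 0.716, -0.686, 0.653], [0.009, -0.691, -0.723, 0.672], [0.0, 0.0, 0.0, 1.0]]
wrist 340.7228178492449 319.8559665087211 200.39644670819763 [[0.442, -0.85, -0.287, 0.317], [-0.897, -0.419, -0.139, -0.456], [-0.002, 0.319, -0.948, 0.374], [0.0, 0.0, 0.0, 1.0]]
```

View pics/scene0.png

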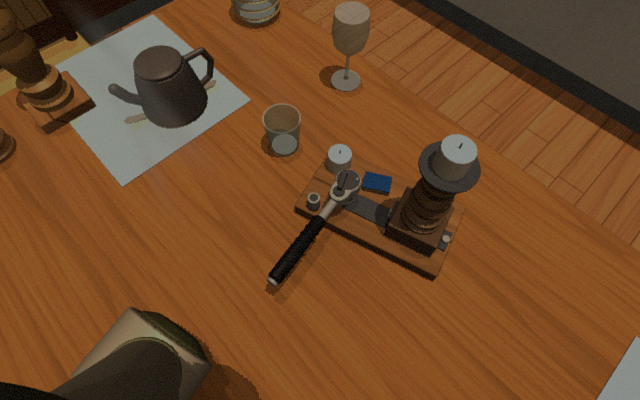

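View pics/side0.png

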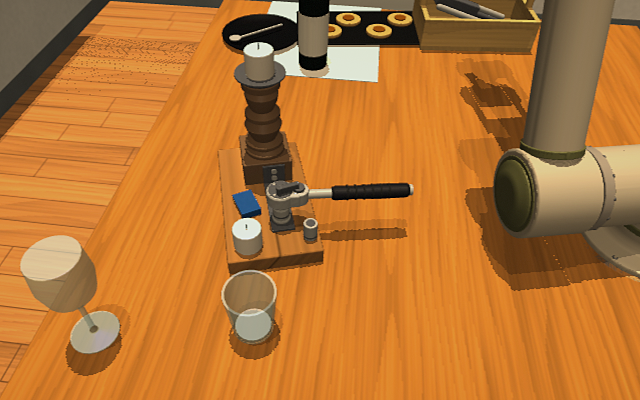

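The scene view shows the head at about (345,184), the lever on it at (343,180), the grip from (322,220) to (275,280), the spare socket at (313,200) and the stub at (340,157). The side view shows the head at (285,192), the grip from (333,191) to (411,190) and the spare socket at (310,230).

Run:
```python
from h import *
def L(n):
    d=np.load(n+'0.npz'); f=dict(img=d['img'],z_map=d['z'],cx=float(d['cx']),cy=float(d['cy'])); return f,float(d['F']),d['W']
for n,box in [('scene',(265,210,335,285)),('side',(325,175,420,210))]:
    f,F,W=L(n); C=cloud(f,F,W); x0,y0,x1,y1=box
    m=(f['img'].max(-1)<60); k=np.zeros_like(m);k[y0:y1,x0:x1]=1; m&=k
    m&=(C[...,2]>0.07)&(C[...,2]<.12)
    P=C[m]; c=P.mean(0); d=np.linalg.svd(P-c)[2][0]; t=(P-c)@d
    print(n,m.sum(),'centre',c,'dir',d,'ext',c+d*np.percentile(t,1),c+d*np.percentile(t,99))
f,F,W=L('scene');print('head',ray(f,F,W,345,184,.105)); C=cloud(f,F,W)
sel=(C[...,2]>.095)&(C[...,2]<.125)
u=np.mgrid[:400,:640]; k=sel&(u[1]>325)&(u[1]<365)&(u[0]>165)&(u[0]<205); print(C[k].mean(0), C[k].min(0),C[k].max(0))
# stub, spare socket, pillar, tumbler
for nm,(a,b,h) in dict(stub=(340,152,.074),sock=(314,196,.066),match=(377,181,.047),candle=(460,145,.28),tumbler=(282,112,.092)).items(): print(nm,ray(f,F,W,a,b,h))
f,F,W=L('side');print('head',ray(f,F,W,287,187,.105))
for nm,(a,b,h) in dict(stub=(247,228,.074),sock=(310,223,.066),tumbler=(249,290,.092),candle=(258,48,.28)).items(): print(nm,ray(f,F,W,a,b,h))
f,F,W=L('scene');im=cv2.resize(f['img'][130:260,250:400],None,fx=4,fy=4,interpolation=cv2.INTER_CUBIC);cv2.imwrite('pics/c1.png',im[:,:,::-1])
```

```text
scene 1168 centre [0.49598474 0.05078409 0.10041034] dir [-9.80709035e-01 -1.95471295e-01  8.72811929e-04] ext [0.56231349 0.06400449 0.10035131] [0.43655729 0.03893923 0.10046323]
side 1031 centre [0.49951345 0.06390365 0.09878215] dir [ 0.98221134  0.18771802 -0.00477794] ext [0.43661793 0.0518832  0.09908811] [0.5611665  0.07568664 0.09848224]
head [0.63669005 0.07984055 0.105     ]
[0.63226373 0.07825115 0.10617942] [0.58869607 0.05931602 0.09509735] [0.67034781 0.1064438  0.12201658]
stub [0.69529766 0.14722031 0.074     ]
sock [0.59558686 0.11527272 0.066     ]
match [0.71318573 0.06256356 0.047     ]
candle [ 0.70486515 -0.04488307  0.28      ]
tumbler [0.67083444 0.28614937 0.092     ]
head [0.63699364 0.07876435 0.105     ]
stub [0.69175464 0.14964014 0.074     ]
sock [0.59323333 0.11818216 0.066     ]
tumbler [0.66048052 0.27708575 0.092     ]
candle [ 0.70035298 -0.05019899  0.28      ]
```

View pics/c1.png

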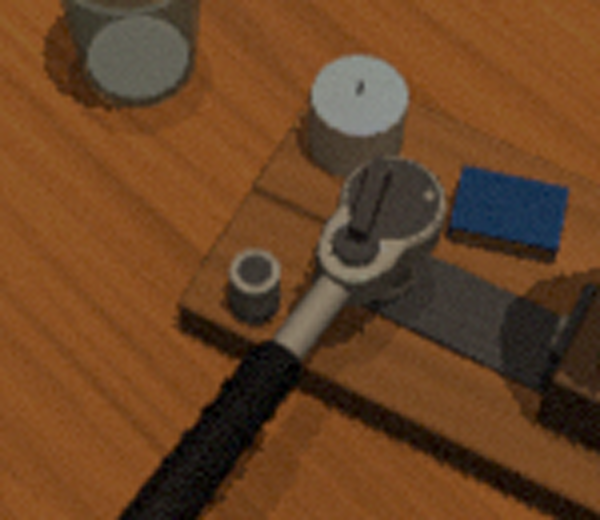

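The crop shows the lever leaning left on the head: pivot at (352,245) and tip at (375,165) in the crop. The axis is near (0.646, 0.086), with the handle yawed about 11°. I'll move to the left of the lever, high up, with the fingers closed.

carry_out([
  {"rz": 5.05},
  {"rz": 5.05},
  {"rz": 5.0},
  {"x": 2.8,"y": -3.0},
  {"x": 2.8,"y": -3.0},
  {"x": 2.8,"y": -3.0},
  {"x": 2.8,"y": -3.0},
  {"x": 2.8,"y": -3.0},
  {"x": 2.8,"y": -3.0},
  {"x": 2.8,"y": -3.0},
  {"x": 2.8,"y": -3.0},
  {"x": 2.8,"y": -3.0},
], hand=0, newtons=40)

```text
invalid input at $.deltas[0]: expected keys x, y, z, rx, ry, rz
```

carry_out([
  {"x": 2.8,"y": -3.0},
  {"x": 2.8,"y": -3.0},
  {"x": 2.8,"y": -3.0},
  {"x": 2.8,"y": -3.0},
  {"x": 2.8,"y": -3.0},
  {"x": 2.8,"y": -3.0},
  {"x": 2.8,"y": -3.0},
  {"x": 2.8,"y": -3.0},
  {"x": 0.7,"y": -0.1},
  {},
])

```text
invalid input at $.deltas[0]: expected keys x, y, z, rx, ry, rz
```

Run:
```python
from h import *
s=monitor.get_state(); M=R.from_rotvec(s['eef_rot']).as_matrix(); print(s['time_s'],s['position'],'x',M[:,0],'y',M[:,1],s['joint_pos'],s['ft_force'],s['finger_gap'])
f,F,W=cam('wrist'); save('w1',f); C=cloud(f,F,W)
np.savez('wrist1.npz',img=f['img'],z=f['z_map'],F=F,W=W,cx=f['cx'],cy=f['cy'])
```

```text
0.15 [ 0.24307413 -0.49334116  0.40427326] x [8.97035943e-01 4.41957543e-01 2.18150360e-04] y [ 0.44195752 -0.89703538 -0.0010412 ] [-1.32830264e+00  3.81055733e-01  1.29800502e+00 -9.36780912e-06
  1.46359567e+00 -2.15285169e-01] [-0.59730915 -0.59488075  0.76221647] 0.08541563226594372
```

View pics/w1.png

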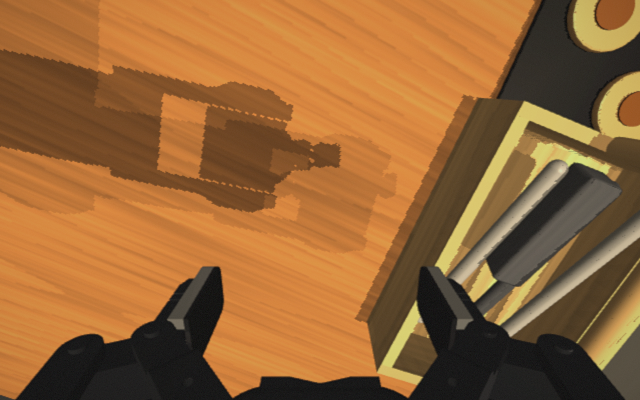

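The calls were refused because every row needs all six keys. This wrist view is from the start pose: fingers at (200,310) and (440,310), ratchet not in sight.

carry_out([
  {"x": 0,"y": 0,"z": 0,"rx": 0,"ry": 0,"rz": 5.05},
  {"x": 0,"y": 0,"z": 0,"rx": 0,"ry": 0,"rz": 5.05},
  {"x": 0,"y": 0,"z": 0,"rx": 0,"ry": 0,"rz": 5.0},
  {"x": 2.8,"y": -3.0,"z": 0,"rx": 0,"ry": 0,"rz": 0},
  {"x": 2.8,"y": -3.0,"z": 0,"rx": 0,"ry": 0,"rz": 0},
  {"x": 2.8,"y": -3.0,"z": 0,"rx": 0,"ry": 0,"rz": 0},
  {"x": 2.8,"y": -3.0,"z": 0,"rx": 0,"ry": 0,"rz": 0},
  {"x": 2.8,"y": -3.0,"z": 0,"rx": 0,"ry": 0,"rz": 0},
  {"x": 2.8,"y": -3.0,"z": 0,"rx": 0,"ry": 0,"rz": 0},
  {"x": 2.8,"y": -3.0,"z": 0,"rx": 0,"ry": 0,"rz": 0},
  {"x": 2.8,"y": -3.0,"z": 0,"rx": 0,"ry": 0,"rz": 0},
  {"x": 2.8,"y": -3.0,"z": 0,"rx": 0,"ry": 0,"rz": 0},
], hand=0, newtons=40)

```text
time_s: 1.2
position: [0.4388, -0.1778, 0.4048]
eef_rot: [3.127, 0.304, 0.0]
ft_force: [0.2, -1.3, -0.0]
finger_gap: 0.0004
gripper_force: 0.0
```

carry_out([
  {"x": 2.8,"y": -3.0,"z": 0,"rx": 0,"ry": 0,"rz": 0},
  {"x": 2.8,"y": -3.0,"z": 0,"rx": 0,"ry": 0,"rz": 0},
  {"x": 2.8,"y": -3.0,"z": 0,"rx": 0,"ry": 0,"rz": 0},
  {"x": 2.8,"y": -3.0,"z": 0,"rx": 0,"ry": 0,"rz": 0},
  {"x": 2.8,"y": -3.0,"z": 0,"rx": 0,"ry": 0,"rz": 0},
  {"x": 2.8,"y": -3.0,"z": 0,"rx": 0,"ry": 0,"rz": 0},
  {"x": 2.8,"y": -3.0,"z": 0,"rx": 0,"ry": 0,"rz": 0},
  {"x": 2.8,"y": -3.0,"z": 0,"rx": 0,"ry": 0,"rz": 0},
  {"x": 0.7,"y": -3.0,"z": 0,"rx": 0,"ry": 0,"rz": 0},
  {"x": 0,"y": 0,"z": 0,"rx": 0,"ry": 0,"rz": 0},
  {"x": 0,"y": 0,"z": 0,"rx": 0,"ry": 0,"rz": 0},
])

```text
time_s: 2.12
position: [0.6128, 0.1312, 0.4041]
eef_rot: [3.126, 0.309, -0.002]
ft_force: [-0.3, -1.0, 0.2]
finger_gap: 0.0002
gripper_force: 0.0
```

Run:
```python
from h import *
s=monitor.get_state(); M=R.from_rotvec(s['eef_rot']).as_matrix(); print(s['time_s'],s['position'],'x',M[:,0],'y',M[:,1],s['joint_pos'],s['ft_force'],s['finger_gap'])
f,F,W=cam('wrist'); save('w2',f)
np.savez('wrist2.npz',img=f['img'],z=f['z_map'],F=F,W=W,cx=f['cx'],cy=f['cy'])
```

```text
2.1167 [0.61275544 0.13120257 0.40406315] x [ 0.98067072  0.19566257 -0.00104329] y [ 1.95662654e-01 -9.80671263e-01 -2.26764074e-05] [ 2.23324965e-02  5.19025198e-01  1.06692086e+00 -1.58919333e-04
  1.55667796e+00  1.39619802e+00] [-0.30967999 -0.96350194  0.23533603] 0.00016728962795338698
```

View pics/w2.png

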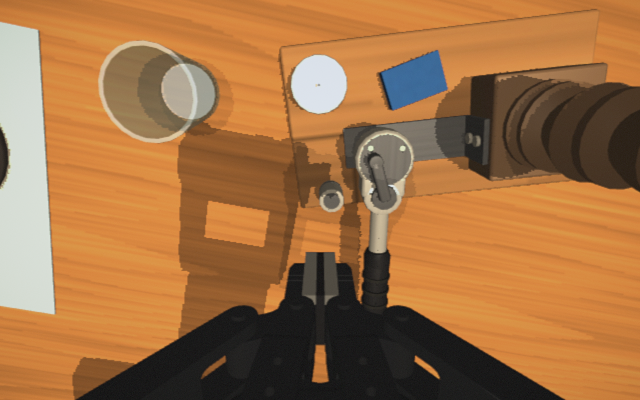

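The head disc is at (385,157), the lever's pivot at (384,196) and its tip at (376,160), leaning left. The closed finger tips are at (320,258).

Run:
```python
from h import *
d=np.load('wrist2.npz'); f=dict(img=d['img'],z_map=d['z'],cx=float(d['cx']),cy=float(d['cy'])); F=float(d['F']);W=d['W']
for n,u,v,h in [('head',385,157,.105),('pivot',384,196,.121),('tip',376,160,.121),('h1',378,235,.092),('g1',376,252,.1)]: print(n,ray(f,F,W,u,v,h),f['z_map'][v,u])
C=cloud(f,F,W); z=C[...,2]; m=(z>.1)&(z<.111); g=np.zeros_like(m); g[120:215,350:420]=1; m&=g
P=C[m]; 
from scipy.optimize import minimize
# head disc: far points fit
uv=cv2.findContours(m.astype('uint8'),0,1)[0]; c=max(uv,key=cv2.contourArea)[:,0]; c=c[c[:,1]<165]
Q=C[c[:,1],c[:,0]][:,:2]; A=np.c_[2*Q,np.ones(len(Q))]; s=np.linalg.lstsq(A,(Q**2).sum(1),rcond=None)[0]; print('circle',s[:2],np.sqrt(s[2]+s[0]**2+s[1]**2))
m=(z>.114)&(z<.125)&g; P=C[m]; print('lever',m.sum(),P.mean(0)); e=np.linalg.svd(P[:,:2]-P[:,:2].mean(0),full_matrices=False)[2][0]; t=(P[:,:2]-P[:,:2].mean(0))@e; print(e,[P.mean(0)[:2]+e*q for q in (t.min(),t.max())])
```

```text
head [0.65044255 0.08669345 0.105     ] 0.27123412
pivot [0.6230896  0.08326054 0.121     ] 0.26606458
tip [0.649479   0.09640483 0.121     ] 0.2565294
h1 [0.57806774 0.07169769 0.092     ] 0.2983777
g1 [0.56490501 0.07148552 0.1       ] 0.30420747
circle [0.64830857 0.08669663] 0.023200425103289308
lever 598 [0.63677497 0.09058738 0.12037173]
[-0.88114392 -0.47284817] [array([0.65239707, 0.09897067]), array([0.61897261, 0.0810341 ])]
```

carry_out([
  {"x": 1.3,"y": 0.6,"z": 2.5,"rx": 0,"ry": 0,"rz": 0},
  {"x": 1.3,"y": 0.6,"z": 2.5,"rx": 0,"ry": 0,"rz": 0},
  {"x": 0,"y": 0,"z": 2.5,"rx": 0,"ry": 0,"rz": 0},
  {"x": 0,"y": 0,"z": 2.5,"rx": 0,"ry": 0,"rz": 0},
  {"x": 0,"y": 0,"z": 0,"rx": 0,"ry": 0,"rz": 0},
  {"x": 0,"y": 0,"z": 0,"rx": 0,"ry": 0,"rz": 0},
])

```text
time_s: 2.67
position: [0.6406, 0.1217, 0.3045]
eef_rot: [-3.127, -0.302, 0.003]
ft_force: [0.4, 0.3, 1.0]
finger_gap: 0.0001
gripper_force: 0.0
```

Run:
```python
from h import *
s=monitor.get_state(); print(s['position'],s['ft_force'])
f,F,W=cam('wrist'); C=cloud(f,F,W); p=s['position']
m=(np.hypot(C[...,0]-p[0],C[...,1]-p[1])<.03)&(C[...,2]>.10)&(C[...,2]<.2); P=C[m]; print(m.sum(), P[:,2].min(),np.percentile(P[:,2],[1,5,20]))
h=np.array([.981,.196]);r=np.array([.196,-.981]); d=(P[:,:2]-p[:2]); q=P[:,2]<P[:,2].min()+.015
print('h',np.percentile(d[q]@h,[1,99]),'r',np.percentile(d[q]@r,[1,99]))
```

```text
[0.64061014 0.12168986 0.30453741] [0.3597182  0.30078744 0.96548557]
14635 0.10001417672218191 [0.10315088 0.10562157 0.15192983]
h [-0.02167316  0.01836813] r [0.01299985 0.02835402]
```

Run:
```python
from h import *
s=monitor.get_state(); f,F,W=cam('wrist'); C=cloud(f,F,W); p=s['position']
h=np.array([.981,.196]);r=np.array([.196,-.981]); d=C[...,:2]-p[:2]; m=(abs(d@r)<.03)&(d@h<.03)&(d@h>-.02)&(C[...,2]<.25)
print(np.histogram(C[m][:,2],np.arange(.03,.25,.01)))
P=C[m&(C[...,2]>.126)]; dd=P[:,:2]-p[:2]; print(P[:,2].min(), [(round(a,3),np.round(np.percentile((dd@r)[abs(P[:,2]-a)<.004],[0,2,98,100]),4)) for a in (.13,.135,.14,.15)],np.percentile(dd@h,[0,100]))
```

```text
(array([4400,  111,   28,    0,    0,  164,  269, 1490,  212,  421,  106,
        695,  846,  832, 1962, 5520, 3452, 3301, 3990,    0,    0]), array([0.03, 0.04, 0.05, 0.06, 0.07, 0.08, 0.09, 0.1 , 0.11, 0.12, 0.13,
       0.14, 0.15, 0.16, 0.17, 0.18, 0.19, 0.2 , 0.21, 0.22, 0.23, 0.24]))Traceback (most recent call last):
  File "<stdin>", line 5, in <module>
    return _quantile_unchecked(
        a, q, axis, out, overwrite_input, method, keepdims, weights)
    return _ureduce(a,
                    func=_quantile_ureduce_func,
    ...<5 lines>...
                    overwrite_input=overwrite_input,
                    method=method)
    r = func(a, **kwargs)
    result = _quantile(arr,
                       quantiles=q,
    ...<2 lines>...
                       out=out,
                       weights=wgt)
    slices_having_nans = np.isnan(arr[-1, ...])
                                  ~~~^^^^^^^^^
IndexError: index -1 is out of bounds for axis 0 with size 0
```

carry_out([
  {"x": 0,"y": 0,"z": 1.0,"rx": 0,"ry": 0,"rz": 0},
  {"x": 0,"y": 0,"z": 0.9,"rx": 0,"ry": 0,"rz": 0},
  {"x": 0,"y": 0,"z": 0,"rx": 0,"ry": 0,"rz": 0},
  {"x": 0,"y": 0.4,"z": 0,"rx": 0,"ry": 0,"rz": 0},
  {"x": 0,"y": 0.4,"z": 0,"rx": 0,"ry": 0,"rz": 0},
  {"x": 0,"y": 0.4,"z": 0,"rx": 0,"ry": 0,"rz": 0},
])

```text
time_s: 3.27
position: [0.6431, 0.1108, 0.2861]
eef_rot: [3.127, 0.305, 0.001]
ft_force: [0.8, 1.9, 0.2]
finger_gap: -0.0002
gripper_force: 0.9
```

carry_out([
  {"x": 0,"y": 0.4,"z": 0,"rx": 0,"ry": 0,"rz": 0},
  {"x": 0,"y": 0.3,"z": 0,"rx": 0,"ry": 0,"rz": 0},
  {"x": 0,"y": 0.2,"z": 0,"rx": 0,"ry": 0,"rz": 0},
])

```text
time_s: 3.52
position: [0.6449, 0.1021, 0.2862]
eef_rot: [-3.126, -0.304, -0.002]
ft_force: [1.8, 3.4, 2.3]
finger_gap: 0.0001
gripper_force: 1.7
```

carry_out([
  {"x": 0,"y": 0.3,"z": 0,"rx": 0,"ry": 0,"rz": 0},
  {"x": 0,"y": 0.2,"z": 0,"rx": 0,"ry": 0,"rz": 0},
  {"x": 0,"y": 0,"z": 0,"rx": 0,"ry": 0,"rz": 0},
])

```text
time_s: 3.77
position: [0.6458, 0.0973, 0.286]
eef_rot: [-3.127, -0.304, -0.001]
ft_force: [1.7, 3.1, 1.8]
finger_gap: 0.0002
gripper_force: 1.6
```

carry_out([
  {"x": 0,"y": 0.2,"z": 0,"rx": 0,"ry": 0,"rz": 0},
  {"x": 0,"y": 0.1,"z": 0,"rx": 0,"ry": 0,"rz": 0},
  {"x": 0,"y": 0,"z": 0,"rx": 0,"ry": 0,"rz": 0},
])

```text
time_s: 4.02
position: [0.6462, 0.0946, 0.2858]
eef_rot: [-3.126, -0.305, -0.001]
ft_force: [1.9, 4.0, 1.6]
finger_gap: 0.0002
gripper_force: 2.4
```

carry_out([
  {"x": 0,"y": 0.2,"z": 0,"rx": 0,"ry": 0,"rz": 0},
  {"x": 0,"y": 0.1,"z": 0,"rx": 0,"ry": 0,"rz": 0},
  {"x": 0,"y": 0,"z": 0,"rx": 0,"ry": 0,"rz": 0},
])

```text
time_s: 4.27
position: [0.6467, 0.0922, 0.2858]
eef_rot: [-3.125, -0.305, -0.0]
ft_force: [2.0, 6.6, 1.6]
finger_gap: 0.0001
gripper_force: 3.7
```

carry_out([
  {"x": 0,"y": 0.15,"z": 0,"rx": 0,"ry": 0,"rz": 0},
  {"x": 0,"y": 0,"z": 0,"rx": 0,"ry": 0,"rz": 0},
])

```text
time_s: 4.43
position: [0.6468, 0.0901, 0.287]
eef_rot: [3.126, 0.305, 0.0]
ft_force: [-1.9, 2.9, 9.8]
finger_gap: 0.0
gripper_force: 6.9
```

carry_out([
  {"x": 0,"y": -1.0,"z": 0,"rx": 0,"ry": 0,"rz": 0},
  {"x": 0,"y": -2.0,"z": -1.5,"rx": 0,"ry": 0,"rz": 0},
  {"x": -1.5,"y": -1.5,"z": -3.5,"rx": 0,"ry": 0,"rz": 0},
  {"x": -1.5,"y": 0,"z": -3.5,"rx": 0,"ry": 0,"rz": 0},
  {"x": 0,"y": 0,"z": 0,"rx": 0,"ry": 0,"rz": 0},
  {"x": 0,"y": 0,"z": 0,"rx": 0,"ry": 0,"rz": 0},
])

```text
time_s: 4.93
position: [0.6083, 0.1283, 0.3726]
eef_rot: [3.125, 0.305, 0.005]
ft_force: [-0.3, -0.3, -0.3]
finger_gap: -0.0003
gripper_force: 0.0
```

```bash
cat >> h.py <<'E'
def look(crop,name):
    f,F,W=cam('wrist'); x0,y0,x1,y1=crop
    im=cv2.resize(f['img'][y0:y1,x0:x1],None,fx=3,fy=3,interpolation=cv2.INTER_CUBIC); cv2.imwrite(f'pics/{name}.png',im[:,:,::-1])
    C=cloud(f,F,W); z=C[...,2]; g=np.zeros(z.shape,bool); g[y0:y1,x0:x1]=1; g&=np.hypot(C[...,0]-.648,C[...,1]-.0865)<.045
    P=C[(z>.115)&(z<.125)&g][:,:2]; c=P.mean(0); e=np.linalg.svd(P-c,full_matrices=False)[2][0]; e*=np.sign(e[0]); print('lever',len(P),'ang',np.degrees(np.arctan2(e[1],e[0])), 'c',c)
    g=(z>.075)&(z<.115)&(C[...,0]<.61)&(C[...,0]>.5); g[:, :]&=(np.hypot(C[...,0]-.648,C[...,1]-.0865)<.17); 
    Q=C[g][:,:2]; print('shaft n',len(Q)); 
    if len(Q)>30:
        d=np.median(Q,0)-np.array([.648,.0865]); print('handle ang',np.degrees(np.arctan2(-d[1],-d[0])))
E
python3 - <<'E'
from h import *
s=monitor.get_state(); print(s['position'],s['ft_force'])
look((300,80,500,280),'w3')
E
```

```text
[0.60828776 0.12829102 0.37264159] [-0.31279954 -0.27877276 -0.29814151]
lever 804 ang 7.305965717815159 c [0.63881263 0.08391809]
shaft n 2417
handle ang 9.230341498952816
```

View pics/w3.png

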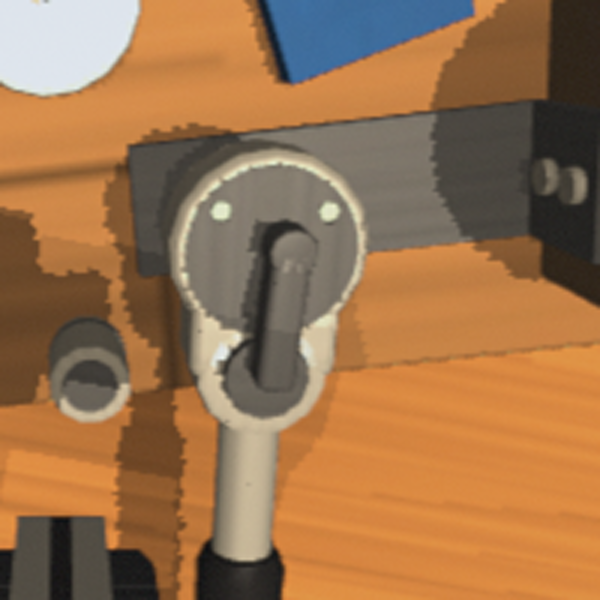

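The lever is only about midway: its tip is at (293,243) and its pivot at (275,390) in the crop. The fingertips rode up onto it, so I'll push again about 4 mm lower.

carry_out([
  {"x": 1.5,"y": 1.0,"z": 2.5,"rx": 0,"ry": 0,"rz": 0},
  {"x": 1.5,"y": 0.8,"z": 2.5,"rx": 0,"ry": 0,"rz": 0},
  {"x": 0,"y": 0,"z": 2.5,"rx": 0,"ry": 0,"rz": 0},
  {"x": 0,"y": 0,"z": 1.5,"rx": 0,"ry": 0,"rz": 0},
  {"x": 0,"y": 0,"z": 0,"rx": 0,"ry": 0,"rz": 0},
  {"x": 0,"y": 0,"z": 0,"rx": 0,"ry": 0,"rz": 0},
])

```text
time_s: 5.48
position: [0.642, 0.1162, 0.279]
eef_rot: [-3.127, -0.304, 0.006]
ft_force: [0.1, -0.1, 0.0]
finger_gap: 0.0003
gripper_force: 0.0
```

carry_out([
  {"x": 0,"y": 0.3,"z": 0,"rx": 0,"ry": 0,"rz": 0},
  {"x": 0,"y": 0.3,"z": 0,"rx": 0,"ry": 0,"rz": 0},
  {"x": 0,"y": 0,"z": 0,"rx": 0,"ry": 0,"rz": 0},
])

```text
time_s: 5.73
position: [0.6432, 0.1101, 0.2818]
eef_rot: [3.126, 0.304, 0.003]
ft_force: [0.7, 0.4, 0.4]
finger_gap: -0.0001
gripper_force: 0.0
```

carry_out([
  {"x": 0,"y": 0.4,"z": 0,"rx": 0,"ry": 0,"rz": 0},
  {"x": 0,"y": 0.3,"z": 0,"rx": 0,"ry": 0,"rz": 0},
  {"x": 0,"y": 0,"z": 0,"rx": 0,"ry": 0,"rz": 0},
])

```text
time_s: 5.98
position: [0.6445, 0.1032, 0.281]
eef_rot: [3.127, 0.304, 0.001]
ft_force: [0.3, 0.7, -0.7]
finger_gap: -0.0002
gripper_force: 0.0
```

carry_out([
  {"x": 0,"y": 0.3,"z": 0,"rx": 0,"ry": 0,"rz": 0},
  {"x": 0,"y": 0.2,"z": 0,"rx": 0,"ry": 0,"rz": 0},
  {"x": 0,"y": 0,"z": 0,"rx": 0,"ry": 0,"rz": 0},
])

```text
time_s: 6.23
position: [0.6454, 0.0989, 0.2808]
eef_rot: [-3.126, -0.305, -0.0]
ft_force: [-1.2, 2.0, 1.5]
finger_gap: -0.0003
gripper_force: 1.2
```

carry_out([
  {"x": 0,"y": 0.3,"z": 0,"rx": 0,"ry": 0,"rz": 0},
  {"x": 0,"y": 0.3,"z": 0,"rx": 0,"ry": 0,"rz": 0},
  {"x": 0,"y": 0,"z": 0,"rx": 0,"ry": 0,"rz": 0},
])

```text
time_s: 6.48
position: [0.6463, 0.0937, 0.2808]
eef_rot: [-3.124, -0.305, 0.001]
ft_force: [-1.0, 8.1, 0.9]
finger_gap: 0.0001
gripper_force: 4.2
```

carry_out([
  {"x": 0,"y": 0.2,"z": 0,"rx": 0,"ry": 0,"rz": 0},
  {"x": 0,"y": 0,"z": 0,"rx": 0,"ry": 0,"rz": 0},
])

```text
time_s: 6.65
position: [0.6464, 0.0928, 0.2808]
eef_rot: [-3.122, -0.306, 0.001]
ft_force: [-2.5, 14.9, 2.2]
finger_gap: 0.0
gripper_force: 7.1
```

carry_out([
  {"x": 0,"y": -1.0,"z": 0,"rx": 0,"ry": 0,"rz": 0},
  {"x": 0,"y": -2.0,"z": -1.5,"rx": 0,"ry": 0,"rz": 0},
  {"x": -1.5,"y": -1.5,"z": -3.5,"rx": 0,"ry": 0,"rz": 0},
  {"x": -1.5,"y": 0,"z": -3.5,"rx": 0,"ry": 0,"rz": 0},
  {"x": 0,"y": 0,"z": 0,"rx": 0,"ry": 0,"rz": 0},
  {"x": 0,"y": 0,"z": 0,"rx": 0,"ry": 0,"rz": 0},
])

```text
time_s: 7.15
position: [0.6083, 0.1294, 0.368]
eef_rot: [3.125, 0.305, 0.007]
ft_force: [0.5, -0.1, -0.6]
finger_gap: -0.0
gripper_force: 0.0
```

Run:
```python
from h import *
s=monitor.get_state(); print(s['position'],s['ft_force'])
look((300,80,500,280),'w4')
```

```text
[0.60829266 0.12940141 0.36798291] [ 0.52883654 -0.05367138 -0.61416532]
lever 846 ang -7.0380739171459155 c [0.63889925 0.0788532 ]
shaft n 2336
handle ang 9.578570254849096
```

View pics/w4.png

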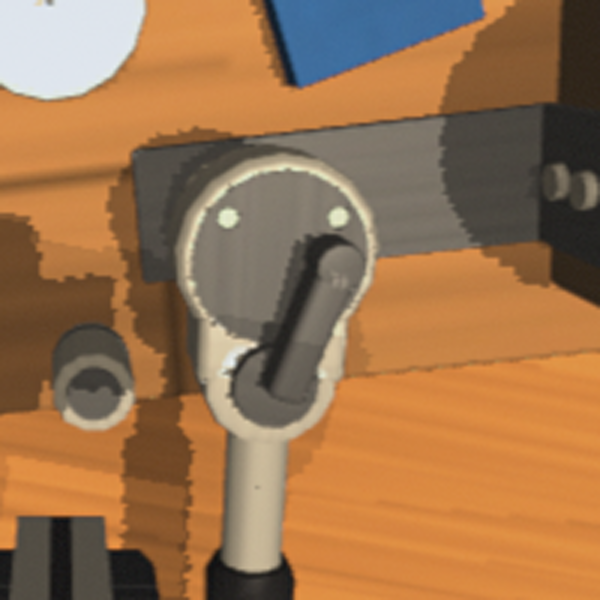

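The lever now points -7°, against the handle's 11° and 28° at the start. That is fully over to the right (tip at (340,258) in the crop), with a firm stop felt. Next I'll straddle the grip.

carry_out([
  {"x": -4.0,"y": 1.0,"z": 0,"rx": 0,"ry": 0,"rz": 0},
  {"x": -4.0,"y": 1.0,"z": 0,"rx": 0,"ry": 0,"rz": 0},
  {"x": -3.9,"y": 1.0,"z": 0,"rx": 0,"ry": 0,"rz": 0},
  {"x": 0,"y": 1.9,"z": 2.5,"rx": 0,"ry": 0,"rz": 0},
  {"x": 0,"y": 0,"z": 2.5,"rx": 0,"ry": 0,"rz": 0},
  {"x": 0,"y": 0,"z": 0,"rx": 0,"ry": 0,"rz": 0},
  {"x": 0,"y": 0,"z": 0,"rx": 0,"ry": 0,"rz": 0},
], hand=4.5)

```text
time_s: 7.78
position: [0.5017, 0.0581, 0.3144]
eef_rot: [-3.126, -0.303, 0.007]
ft_force: [0.7, -0.3, 0.3]
finger_gap: 0.0448
gripper_force: 0.0
```

carry_out([
  {"x": 0,"y": 0,"z": 2.5,"rx": 0,"ry": 0,"rz": 0},
  {"x": 0,"y": 0,"z": 2.5,"rx": 0,"ry": 0,"rz": 0},
  {"x": 0,"y": 0,"z": 2.3,"rx": 0,"ry": 0,"rz": 0},
  {"x": 0,"y": 0,"z": 0,"rx": 0,"ry": 0,"rz": 0},
  {"x": 0,"y": 0,"z": 0,"rx": 0,"ry": 0,"rz": 0},
])

```text
time_s: 8.2
position: [0.502, 0.0586, 0.243]
eef_rot: [-3.127, -0.306, 0.002]
ft_force: [0.8, 0.3, 0.8]
finger_gap: 0.0451
gripper_force: 0.0
```

carry_out([
  {"x": 0.01,"y": 0.65,"z": 0,"rx": 0,"ry": 0,"rz": -2.5},
  {"x": 0.01,"y": 0.65,"z": 0,"rx": 0,"ry": 0,"rz": -2.5},
  {"x": 0.06,"y": 1.3,"z": 0,"rx": 0,"ry": 0,"rz": -5},
  {"x": 0.06,"y": 1.3,"z": 0,"rx": 0,"ry": 0,"rz": -5},
  {"x": 0.06,"y": 1.3,"z": 0,"rx": 0,"ry": 0,"rz": -5},
  {"x": 0.06,"y": 1.3,"z": 0,"rx": 0,"ry": 0,"rz": -5},
  {"x": 0,"y": 0,"z": 0,"rx": 0,"ry": 0,"rz": 0},
])

```text
time_s: 8.78
position: [0.5289, -0.0021, 0.2449]
eef_rot: [2.983, 0.976, 0.006]
ft_force: [-0.4, 0.1, 0.2]
finger_gap: 0.0449
gripper_force: 0.0
```

Run:
```python
from h import *
s=monitor.get_state(); M=R.from_rotvec(s['eef_rot']).as_matrix();p=s['position'][:2]; x=M[:2,0]
print(s['position'],x,np.degrees(np.arctan2(x[1],x[0])),s['ft_force'],s['ft_force'][:2]@M[:2,1]); print('axis',p+.15*x, s['joint_pos'])
```

```text
[ 0.52890682 -0.0021065   0.24488283] [0.80657439 0.59112602] 36.23711833205741 [-0.37903569  0.05114502  0.19193634] -0.26530643179993696
axis [0.64989298 0.08656241] [-2.27953596e-01  5.18555161e-01  1.58783897e+00 -3.77752792e-04
  1.03054650e+00  7.10584459e-01]
```

carry_out([
  {"x": 0.06,"y": 1.3,"z": 0,"rx": 0,"ry": 0,"rz": -5},
  {"x": 0.06,"y": 1.3,"z": 0,"rx": 0,"ry": 0,"rz": -5},
  {"x": 0.06,"y": 1.3,"z": 0,"rx": 0,"ry": 0,"rz": -5},
  {"x": 0.06,"y": 1.3,"z": 0,"rx": 0,"ry": 0,"rz": -5},
  {"x": 0.06,"y": 1.3,"z": 0,"rx": 0,"ry": 0,"rz": -5},
  {"x": 0.06,"y": 1.3,"z": 0,"rx": 0,"ry": 0,"rz": -5},
])

```text
time_s: 9.28
position: [0.5881, -0.0488, 0.2444]
eef_rot: [2.631, 1.715, 0.001]
ft_force: [0.2, -0.8, 0.1]
finger_gap: 0.0451
gripper_force: 0.3
```

```bash
cat >> h.py <<'E'
def st(img=None):
    s=monitor.get_state(); M=R.from_rotvec(s['eef_rot']).as_matrix();p=s['position'][:2]; x=M[:2,0]
    A=np.array([.648,.0865]); d=A-p; print('t',s['time_s'],'pos',np.round(s['position'],4),'yaw %.1f az %.1f rho %.4f'%(np.degrees(np.arctan2(x[1],x[0])),np.degrees(np.arctan2(d[1],d[0])),np.hypot(*d)),'Ft %.1f'%(s['ft_force'][:2]@M[:2,1]),'Mz',round(s['moment'][2],2),'j6',s['joint_pos'][5])
    if img:
        f,F,W=cam(img); C=cloud(f,F,W); r=np.hypot(C[...,0]-.648,C[...,1]-.0865); u=np.mgrid[:400,:640]
        m=(r>.04)&(r<.078)&(C[...,2]>.085)&(C[...,2]<.105); Q=C[m][:,:2]-A; print('shaft',m.sum(),'handle yaw',np.degrees(np.arctan2(-np.median(Q[:,1]),-np.median(Q[:,0]))))
        save('s_%d'%(s['time_s']*100),f)
E
python3 -c "
from h import *
st('wrist');st('side');st('scene')"; ls pics
```

```text
t 9.2833 pos [ 0.5881 -0.0488  0.2444] yaw 66.2 az 66.1 rho 0.1480 Ft 0.5 Mz 0.01 j6 0.13184576192312547
shaft 6151 handle yaw 62.229378467527674
t 9.3333 pos [ 0.5897 -0.0498  0.2444] yaw 66.5 az 66.8 rho 0.1482 Ft 1.3 Mz -0.01 j6 0.12653620303741683
shaft 119 handle yaw 60.43997839598721
t 9.3833 pos [ 0.5887 -0.0491  0.2441] yaw 66.0 az 66.4 rho 0.1481 Ft 0.5 Mz -0.0 j6 0.13483442895592682
shaft 0 handle yaw nan
c1.png
s_928.png
s_933.png
s_938.png
scene0.png
side0.png
w1.png
w2.png
w3.png
w4.png
wrist0.png
  return _methods._mean(a, axis=axis, dtype=dtype,
  ret = ret.dtype.type(ret / rcount)
```

carry_out([
  {"x": 0.03,"y": -0.98,"z": 0,"rx": 0,"ry": 0,"rz": 3.75},
  {"x": 0.03,"y": -0.98,"z": 0,"rx": 0,"ry": 0,"rz": 3.75},
  {"x": 0.03,"y": -0.98,"z": 0,"rx": 0,"ry": 0,"rz": 3.75},
  {"x": 0.03,"y": -0.98,"z": 0,"rx": 0,"ry": 0,"rz": 3.75},
  {"x": 0.03,"y": -0.98,"z": 0,"rx": 0,"ry": 0,"rz": 3.75},
  {"x": 0.03,"y": -0.98,"z": 0,"rx": 0,"ry": 0,"rz": 3.75},
  {"x": 0.03,"y": -0.98,"z": 0,"rx": 0,"ry": 0,"rz": 3.75},
  {"x": 0.03,"y": -0.98,"z": 0,"rx": 0,"ry": 0,"rz": 3.75},
  {"x": 0.03,"y": -0.98,"z": 0,"rx": 0,"ry": 0,"rz": 3.75},
  {"x": 0.03,"y": -0.98,"z": 0,"rx": 0,"ry": 0,"rz": 3.75},
  {"x": 0.03,"y": -0.98,"z": 0,"rx": 0,"ry": 0,"rz": 3.75},
])

```text
time_s: 10.35
position: [0.5119, 0.0255, 0.2439]
eef_rot: [3.068, 0.665, 0.006]
ft_force: [4.9, -3.9, -1.1]
finger_gap: 0.0451
gripper_force: 2.6
```

```bash
python3 -c "
from h import *
st('wrist')"
```

```text
t 10.35 pos [0.5119 0.0255 0.2439] yaw 24.5 az 24.2 rho 0.1491 Ft 5.6 Mz 0.14 j6 0.9625006088474988
shaft 6091 handle yaw 28.23155426173077
```

carry_out([
  {"x": 0.01,"y": -0.52,"z": 0,"rx": 0,"ry": 0,"rz": 2},
  {"x": 0.01,"y": -0.52,"z": 0,"rx": 0,"ry": 0,"rz": 2},
  {"x": 0.01,"y": -0.52,"z": 0,"rx": 0,"ry": 0,"rz": 2},
  {"x": 0.01,"y": -0.52,"z": 0,"rx": 0,"ry": 0,"rz": 2},
])

```text
time_s: 10.73
position: [0.5049, 0.0444, 0.2439]
eef_rot: [3.106, 0.455, 0.006]
ft_force: [5.6, -3.0, -0.0]
finger_gap: 0.045
gripper_force: 2.6
```

carry_out([
  {"x": 0.01,"y": -0.39,"z": 0,"rx": 0,"ry": 0,"rz": 1.5},
  {"x": 0.01,"y": -0.39,"z": 0,"rx": 0,"ry": 0,"rz": 1.5},
  {"x": 0.01,"y": -0.39,"z": 0,"rx": 0,"ry": 0,"rz": 1.5},
])

```text
time_s: 10.98
position: [0.5021, 0.0557, 0.2439]
eef_rot: [3.122, 0.333, 0.006]
ft_force: [4.8, -3.6, 0.8]
finger_gap: 0.0451
gripper_force: 2.6
```

carry_out([
  {"x": 0.01,"y": -0.39,"z": 0,"rx": 0,"ry": 0,"rz": 1.5},
  {"x": 0.01,"y": -0.39,"z": 0,"rx": 0,"ry": 0,"rz": 1.5},
  {"x": 0.01,"y": -0.39,"z": 0,"rx": 0,"ry": 0,"rz": 1.5},
])

```text
time_s: 11.23
position: [0.5002, 0.0672, 0.2439]
eef_rot: [3.133, 0.211, 0.006]
ft_force: [4.4, -4.2, -0.9]
finger_gap: 0.0447
gripper_force: 2.6
```

```bash
python3 -c "
from h import *
s=monitor.get_state();print(s['ft_force'],s['moment']);st('wrist')"
```

```text
[ 4.44058849 -4.16734084 -0.89180581] [-0.65011659 -0.67449742  0.11051356]
t 11.2333 pos [0.5002 0.0672 0.2439] yaw 7.7 az 7.4 rho 0.1490 Ft 4.7 Mz 0.11 j6 1.3360133321664664
shaft 6104 handle yaw 11.162011924570425
```

carry_out([
  {"x": 0.01,"y": -0.39,"z": 0,"rx": 0,"ry": 0,"rz": 1.5},
  {"x": 0.01,"y": -0.39,"z": 0,"rx": 0,"ry": 0,"rz": 1.5},
  {"x": 0.01,"y": -0.39,"z": 0,"rx": 0,"ry": 0,"rz": 1.5},
])

```text
time_s: 11.53
position: [0.4992, 0.0788, 0.2439]
eef_rot: [3.139, 0.088, 0.006]
ft_force: [3.8, -4.1, 0.4]
finger_gap: 0.0453
gripper_force: 2.6
```

```bash
python3 -c "
from h import *
s=monitor.get_state();print(s['ft_force'],s['moment']);st('wrist')"
```

```text
[ 3.76413094 -4.06348552  0.35985971] [-0.75478879 -0.63547975  0.15067418]
t 11.5333 pos [0.4992 0.0788 0.2439] yaw 3.2 az 3.0 rho 0.1490 Ft 4.3 Mz 0.15 j6 1.4377046680419732
shaft 6096 handle yaw 6.432778961684666
```

```bash
cat >> h.py <<'E'
def T():
    s=monitor.get_state(); d=s['position'][:2]-np.array([.648,.0865]); F=s['ft_force']; M=R.from_rotvec(s['eef_rot']).as_matrix()
    print('t',s['time_s'],'yaw %.1f'%np.degrees(np.arctan2(M[1,0],M[0,0])),'rho %.3f'%np.hypot(*d),'T %.2f'%(d[0]*F[1]-d[1]*F[0]+s['moment'][2]),'F',np.round(F,1),'Mz %.2f'%s['moment'][2], 'az',np.round(np.degrees(np.arctan2(-d[1],-d[0])),1))
E
python3 -c "from h import *;T()"
```

```text
t 11.5833 yaw 3.1 rho 0.149 T 0.72 F [ 2.6 -4.4  1.1] Mz 0.05 az 2.8
```

carry_out([
  {"x": 0.01,"y": -0.42,"z": 0,"rx": 0,"ry": 0,"rz": 1.6},
  {"x": 0.01,"y": -0.42,"z": 0,"rx": 0,"ry": 0,"rz": 1.6},
  {"x": 0.01,"y": -0.42,"z": 0,"rx": 0,"ry": 0,"rz": 1.6},
])

```text
time_s: 11.83
position: [0.499, 0.0913, 0.2438]
eef_rot: [3.14, -0.043, 0.005]
ft_force: [4.3, -5.9, 2.0]
finger_gap: 0.045
gripper_force: 2.7
```

```bash
python3 -c "from h import *;T()"
```

```text
t 11.8333 yaw -1.6 rho 0.149 T 0.99 F [ 4.3 -5.9  2. ] Mz 0.14 az -1.9
```

carry_out([
  {"x": 0,"y": -0.3,"z": 0,"rx": 0,"ry": 0,"rz": 1.2},
  {"x": 0,"y": -0.3,"z": 0,"rx": 0,"ry": 0,"rz": 1.2},
])

```text
time_s: 12.0
position: [0.4994, 0.0972, 0.2438]
eef_rot: [3.138, -0.108, 0.006]
ft_force: [4.8, -7.0, 1.2]
finger_gap: 0.0449
gripper_force: 3.2
```

```bash
python3 -c "from h import *;T()"
```

```text
t 12.0 yaw -3.9 rho 0.149 T 1.14 F [ 4.8 -7.   1.2] Mz 0.14 az -4.1
```

carry_out([
  {"x": 0,"y": -0.2,"z": 0,"rx": 0,"ry": 0,"rz": 0.8},
  {"x": 0,"y": 0,"z": 0,"rx": 0,"ry": 0,"rz": 0},
])

```text
time_s: 12.17
position: [0.4995, 0.0993, 0.2438]
eef_rot: [3.137, -0.129, 0.006]
ft_force: [4.5, -5.7, 0.7]
finger_gap: 0.0451
gripper_force: 3.1
```

```bash
python3 -c "from h import *;T()"
```

```text
t 12.1667 yaw -4.7 rho 0.149 T 0.97 F [ 4.5 -5.7  0.7] Mz 0.18 az -4.9
```

carry_out([
  {"x": 0,"y": -0.2,"z": 0,"rx": 0,"ry": 0,"rz": 0.8},
  {"x": 0,"y": -0.2,"z": 0,"rx": 0,"ry": 0,"rz": 0.8},
])

```text
time_s: 12.33
position: [0.5, 0.1029, 0.2438]
eef_rot: [3.135, -0.173, 0.006]
ft_force: [5.3, -7.4, 1.6]
finger_gap: 0.0449
gripper_force: 3.8
```

```bash
python3 -c "from h import *;T()"
```

```text
t 12.3333 yaw -6.3 rho 0.149 T 1.17 F [ 5.3 -7.4  1.6] Mz 0.17 az -6.3
```

carry_out([
  {"x": 0,"y": -0.15,"z": 0,"rx": 0,"ry": 0,"rz": 0.6},
  {"x": 0,"y": -0.15,"z": 0,"rx": 0,"ry": 0,"rz": 0.6},
])

```text
time_s: 12.5
position: [0.5003, 0.1059, 0.2439]
eef_rot: [3.133, -0.206, 0.006]
ft_force: [4.7, -7.9, 0.6]
finger_gap: 0.0449
gripper_force: 4.1
```

```bash
python3 -c "from h import *;T()"
```

```text
t 12.5 yaw -7.5 rho 0.149 T 1.24 F [ 4.7 -7.9  0.6] Mz 0.17 az -7.5
```

carry_out([
  {"x": 0,"y": -0.2,"z": 0,"rx": 0,"ry": 0,"rz": 0.8},
  {"x": 0,"y": -0.2,"z": 0,"rx": 0,"ry": 0,"rz": 0.8},
])

```text
time_s: 12.67
position: [0.5009, 0.1097, 0.2438]
eef_rot: [3.129, -0.25, 0.007]
ft_force: [4.7, -8.9, 0.2]
finger_gap: 0.0448
gripper_force: 4.4
```

```bash
python3 -c "
from h import *
T();st('wrist')"
```

```text
t 12.6667 yaw -9.1 rho 0.149 T 1.47 F [ 4.7 -8.9  0.2] Mz 0.27 az -9.0
t 12.6667 pos [0.5009 0.1097 0.2438] yaw -9.1 az -9.0 rho 0.1489 Ft 8.0 Mz 0.27 j6 1.716409783361962
shaft 6099 handle yaw -5.861251220292515
```

carry_out([
  {"x": 0,"y": -0.2,"z": 0,"rx": 0,"ry": 0,"rz": 0.8},
])

```text
time_s: 12.8
position: [0.5012, 0.1115, 0.2439]
eef_rot: [3.128, -0.271, 0.007]
ft_force: [4.7, -10.6, 1.2]
finger_gap: 0.0449
gripper_force: 4.6
```

```bash
python3 -c "
from h import *
T();st()"
```

```text
t 12.8 yaw -9.9 rho 0.149 T 1.66 F [  4.7 -10.6   1.2] Mz 0.23 az -9.7
t 12.8 pos [0.5012 0.1115 0.2439] yaw -9.9 az -9.7 rho 0.1489 Ft 9.6 Mz 0.23 j6 1.733700042817162
```

Snug: about 9.6 N at the grip (roughly 1.5 N m). I'll back off to mid-gap, lift clear and check.

carry_out([
  {"x": 0,"y": 0.4,"z": 0,"rx": 0,"ry": 0,"rz": 0},
  {"x": 0,"y": 0.6,"z": 0,"rx": 0,"ry": 0,"rz": 0},
  {"x": 0,"y": 0,"z": 0,"rx": 0,"ry": 0,"rz": 0},
  {"x": 0,"y": 0,"z": -2,"rx": 0,"ry": 0,"rz": 0},
  {"x": 0,"y": 0,"z": -3,"rx": 0,"ry": 0,"rz": 0},
  {"x": 0,"y": 0,"z": -3,"rx": 0,"ry": 0,"rz": 0},
  {"x": 0,"y": 0,"z": -3,"rx": 0,"ry": 0,"rz": 0},
  {"x": 0,"y": 0,"z": -3,"rx": 0,"ry": 0,"rz": 0},
  {"x": 0,"y": 0,"z": 0,"rx": 0,"ry": 0,"rz": 0},
  {"x": 0,"y": 0,"z": 0,"rx": 0,"ry": 0,"rz": 0},
])

```text
time_s: 13.63
position: [0.4983, 0.1027, 0.3843]
eef_rot: [-3.13, 0.271, -0.005]
ft_force: [-0.7, 0.3, -0.9]
finger_gap: 0.0448
gripper_force: 0.0
```

```bash
python3 -c "
from h import *
T();st('wrist'); f,F,W=cam('wrist'); save('w5',f)
look((200,0,460,200),'w6')"
```

```text
t 13.6333 yaw -9.9 rho 0.151 T -0.00 F [-0.7  0.3 -0.9] Mz 0.03 az -6.2
t 13.6333 pos [0.4983 0.1027 0.3843] yaw -9.9 az -6.2 rho 0.1506 Ft -0.2 Mz 0.03 j6 1.713509793478718
shaft 1312 handle yaw 6.597163251996786
lever 266 ang -7.734346654292659 c [0.62241716 0.08189621]
shaft n 4632
handle ang 6.07874492070973
```

View pics/w5.png

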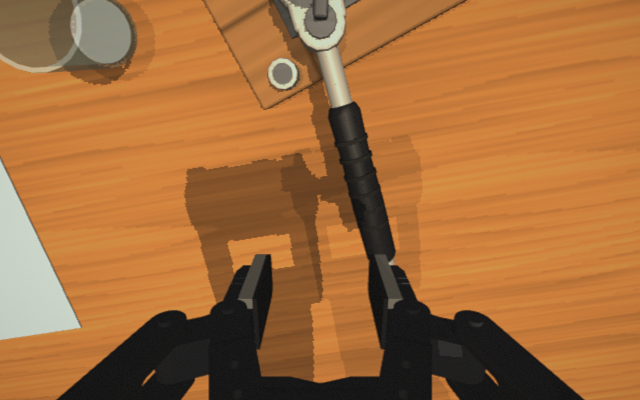

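The handle at (350,150) sprang back about 11° when let go, which matches wind-up of the ratchet. The spare socket at (283,73) and the tumbler at the top left are standing. The lever is cut off, so I'll move in for one look at it.

carry_out([
  {"x": 4,"y": 0,"z": 0,"rx": 0,"ry": 0,"rz": 0},
  {"x": 4,"y": 0,"z": 0,"rx": 0,"ry": 0,"rz": 0},
  {"x": 0,"y": 0,"z": 0,"rx": 0,"ry": 0,"rz": 0},
  {"x": 0,"y": 0,"z": 0,"rx": 0,"ry": 0,"rz": 0},
])

```text
time_s: 14.12
position: [0.5791, 0.0883, 0.3803]
eef_rot: [3.13, -0.271, -0.006]
ft_force: [-1.0, -0.2, -0.3]
finger_gap: 0.045
gripper_force: 0.0
```

```bash
python3 -c "
from h import *
st('wrist'); look((220,0,460,200),'w7')"
```

```text
t 14.1167 pos [0.5791 0.0883 0.3803] yaw -9.9 az -1.5 rho 0.0689 Ft 0.4 Mz 0.01 j6 1.6927668356234271
shaft 880 handle yaw 7.412534576038342
lever 793 ang -11.795857019020817 c [0.63797713 0.07875368]
shaft n 3308
handle ang 6.471665679593319
```

View pics/w7.png

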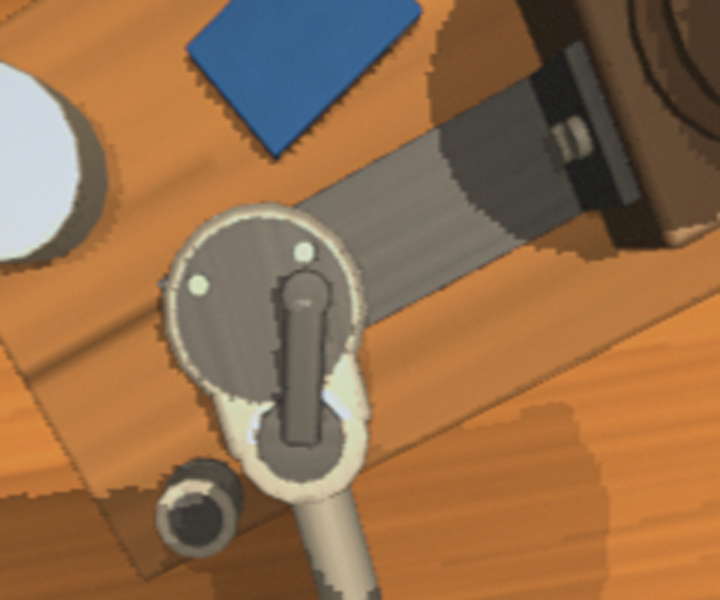

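The lever's tip is at (305,290) and its pivot at (300,435) in the crop. That is 18.3° right of the handle, so it's still fully at tighten. The matchbox, stub and spare socket are in place and the gripper is clear of everything.

```bash
python3 -c "
from h import *
print(ctrl.job_done())"
```

```text
the job is handed in; nothing more can be done
None
```

The lever is fully at tighten, I swung the handle back about 0.9 rad, then tightened the screw in one stroke to about 1.5 N m by feel (highest reading 1.66), and the job is handed in; I didn't measure directly that the screw stayed still on the back-swing, or re-check its tightness after the handle sprang back about 0.2 rad on release.

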